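# Shut the pot crate and swing its hasp over the staple

## Robot

A 6-joint arm with a two-finger parallel gripper is mounted at the origin on the work surface. World frame = base frame: x ahead of the robot, y to its left, z up, the work surface at z = 0. Lengths are in m, angles in rad, forces in N, time in s.
With the tool pointing down it reaches from about 0.425 to 1.125 m from the base axis. Payload 14.9 kg.
Tool frame: the origin (TCP) lies at the very end of the fingers, on their centre line; the grasp point (between the pads) lies 19 mm behind it (robot.hold_point_z is the distance from the TCP to the grasp point, in m); x points along the fingers, z is the direction in which the jaws open and shut, and the axes are right-handed (so a half turn about x gives the same grasp; the last joint's range is limited). The gripper opens to 91 mm and grips with 3 to 60 N. Pads are 32 mm wide; open, the fingers measure 118 mm over their backs; the gripper's body (76 mm by 178 mm) begins 60 mm behind the grasp point.
Start: joints at [-1.221, 0.379, 1.734, -0, 1.028, -0.033], TCP at [0.261, -0.649, 0.178] pointing down, gripper open.
Joint ranges: [-2.77, 2.77], [-0.74, 2.19], [0, 2.66], [-1.06, 4.2], [0.31, 2.87], [-3.08, 3.08]. Speed limits (rad/s): [1.89, 1.89, 2.39, 3.14, 3.14, 3.14].

## Interface

Orientations are given as [roll, pitch, yaw] about the fixed x, y, z axes, in that order (R = Rz(yaw) Ry(pitch) Rx(roll)).
In Python, from bench import robot, vision, workorder gives the robot as it stands.
- The arm moves only by the shell command python3 -m crank 'ROWS' [FORCE]. ROWS is JSON, a list of rows, each a list of 5 numbers: the finger opening in mm, from 0 to 91.2, then the shift along the world's x, y, z scaled (see below), then the turn about the world's z scaled (see below). In form: [[fingers, x, y, z, twist], ...]. A call has 1 to 12 rows; each row shifts and turns the commanded pose from where the row before left it; what a row does not reach is not made up. The controller multiplies each number of a shift by 20 mm and each number of a turn by 6 degrees. A row lasts 1/10 s, in which the tool goes at most 50 mm and 8.59 degrees, less where a joint would pass 70% of its speed; a pose out of reach is approached as far as the arm can. A call with a number of a shift or a turn outside -1 to 1 is refused whole. A call with a gripper value outside its range is refused whole. The fingers move at their own pace and stop on an object; FORCE is the grip in N (left out, the last holds). Time passes only in rows, so rows that do not move let the fingers close. It gives the time, the measured TCP pose, the force and the opening at its end, in the units of the state.
- robot.state(): the state, without advancing time (a new reading comes with each control period).
- vision.get_image(name): name is "scene" or "top"; returns the picture (420x560x3 uint8, red, green, blue); there is no depth.
- vision.camera_info(name): a dict with "camera_matrix" (3x3 intrinsics, pixels), "k1" (the pictures are not rectified: a ray, as slopes to the right and down, at radius r is drawn at 1 + k1 r^2 times it, then the intrinsics apply), "R" (3x3) and "t" (3): a world point X has camera coordinates R X + t. Camera axes: x right, y down, z forward; pixel columns grow to the right and rows downward; lengths in m; the calibration is good to about 2 mm. A picture is of the moment at which its call begins. camera_info takes no time and is no camera call.
- workorder.hand_in(): hands the job in, once; it reports no verdict.
The state is a dict: "clock": time; "joint_pos": joint angles; "dq": joint speeds; "joint_efforts": joint torques, N m; "tool_pos": TCP position; "tcp_rot": TCP orientation; "contact_force": force on the tool from outside, world axes, zero at the start; "moment": the same for the moment, N m; "width": finger opening in m.
Only numpy, scipy, OpenCV 4.12 (cv2) and the standard library are available. Lean on these libraries where they do the work, as an engineer would, in place of code of your own. Each camera call takes 0.05 s, during which the arm holds its last target. There are 200 camera calls.

## Task

The plywood crate on the packing bench is packed with glazed pots: close it for dispatch. First shut the hinged lid fully, with the yellow hasp still folded back out of its way, then swing the hasp right over so that it lies flat on the lid with the lid's staple standing up through its slot. Leave the two loose jars and the tape roll standing where they are.

Things in the scene. Friction and masses are not known exactly. Their poses are not given: they have to be found in the camera images.
- crate: Plywood crate, fixed to the bench, 300 mm (its x) by 260 mm (its y) by 120 mm high. Origin: centre of its underside; z up. The top is in two parts, both with their upper face at z = 120 mm: a fixed front board (crate x -150 to -50, 10 mm thick) that carries the hasp, and the hinged lid (crate x -50 to +150 when shut).
- lid (a joint): Angle of the lid in rad: 0 shut (level), growing as it swings up. A plywood panel with two thin dark battens, 197 mm (crate x) by 260 mm (crate y) by 10 mm, 0.3 kg, hinged along crate x = +150 mm at z = 120 mm (axis in its upper face, along crate y). The hinge is stiff: the lid stays where it is left, so press it down all the way (a few newtons near its free edge).
- lid_hinge (a point): Middle of the lid's hinge axis, in the plane of the lid's upper face.
- lid_edge (a point): Middle of the lid's free edge, in the plane of its upper (outer) face, 199 mm from the hinge axis.
- staple_top (a point): Top of the steel wire staple, an upright loop on the lid's upper face: 18 mm wide along crate y, 6 mm thick, 18 mm high, 147 mm from the lid's hinge (at crate x = +3 mm, y = 0 when the lid is shut).
- hasp (a joint): Angle of the hasp's strap in rad: 0 lying flat over the lid (pointing to crate +x), 1.57 standing upright, about 2.8 folded right back over the front board. It is stiff enough to stay where it is left (about 0.035 N m).
- hasp_hinge (a point): Middle of the hasp's hinge axis, parallel to crate y, at crate x = -60 mm, y = 0, z = 126 mm (6 mm above the top of the crate).
- hasp_tip (a point): Middle of the strap's free end. The strap is yellow painted steel, 94 mm from hinge axis to free end, 50 mm wide, 4 mm thick, 50 g; its slot (for the staple) runs from 51 to 76 mm from the hinge axis and is 24 mm wide, leaving an 18 mm long solid bar at the free end and a solid plate near the hinge.
- green_jar: Loose dark green glazed open jar, 100 mm across, 105 mm high. Origin: centre of its underside; z up. A bystander.
- grey_jar: Loose grey-green glazed open jar, 80 mm across, 84 mm high. Origin: centre of its underside; z up. A bystander.
- tape_roll: Loose roll of yellow-orange packing tape lying flat, 100 mm across, 48 mm high. Origin: centre of its underside; z up. A bystander.

How it is judged:
By the outcome, as a careful person would: the job done as asked, in the order asked, and still so for the second after the job is handed in, with the robot touching nothing.
It also fails if it takes over 45 s, if anything falls off the work surface, if the arm or the gripper's body presses on something with over 40 N, if the wrist force passes 120 N, or if a joint passes its speed limit or range.

## Working session

There is one attempt and no reset: what is moved stays moved. The work goes in short steps, Python scripts to look and compute and a shell command to move; the robot and the scene stay as the last step left them, time stands still between calls to the robot, and variables do not carry over. Pictures are saved under pics/ and viewed, about 8 in all and at most 12, crops included, and the job is handed in when it is done.

```bash
mkdir -p pics
python3 - <<'E'
from bench import robot, vision, workorder
import cv2
for n in("scene","top"):
    cv2.imwrite(f"pics/{n}0.png",vision.get_image(n)[:,:,::-1])
    c=vision.camera_info(n);print(n,c)
s=robot.state();print(s)
E
```

```text
scene {'camera_matrix': array([[409.93371673,   0.        , 277.06572646],
       [  0.        , 409.93371673, 208.47119214],
       [  0.        ,   0.        ,   1.        ]]), 'k1': 0.0009695279178729892, 'R': array([[-0.08185585,  0.99661134,  0.00809067],
       [ 0.83495572,  0.07300649, -0.54545303],
       [-0.54419534, -0.03789317, -0.83810234]]), 't': array([ 0.02678799, -0.40601249,  1.12835198])}
top {'camera_matrix': array([[511.97249659,   0.        , 269.48801455],
       [  0.        , 511.97249659, 211.96164386],
       [  0.        ,   0.        ,   1.        ]]), 'k1': -0.10854832502313351, 'R': array([[-0.0140677 , -0.99985201, -0.00990215],
       [-0.99133947,  0.01523972, -0.13043696],
       [ 0.13056857,  0.00798144, -0.99140715]]), 't': array([0.01949234, 0.55926704, 1.14067938])}
{'clock': 0.1, 'joint_pos': array([-1.22129603e+00,  3.79394961e-01,  1.73470432e+00, -1.31116227e-05,
        1.02851209e+00, -3.33263943e-02]), 'dq': array([-0.00102512, -0.00083196, -0.00085137, -0.00045083,  0.00018858,
       -0.00138401]), 'joint_efforts': array([ 2.26158329e-03, -7.65033960e+01, -4.35291946e+01,  6.52866228e-02,
        3.97996092e-02, -1.97166946e-05]), 'tool_pos': array([ 0.26132189, -0.64897317,  0.17763566]), 'tcp_rot': array([3.11928319, 1.56977754, 1.93132033]), 'contact_force': array([ 0.23383456, -0.73961524, -0.7804883 ]), 'moment': array([-0.02371661,  0.0472285 , -0.02839043]), 'width': 0.09133094736036457}
```

View pics/scene0.png

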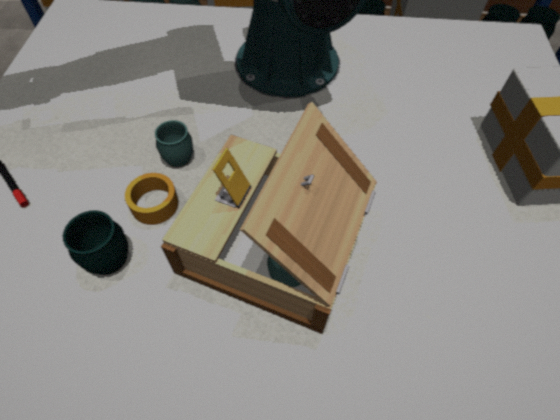

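View pics/top0.png

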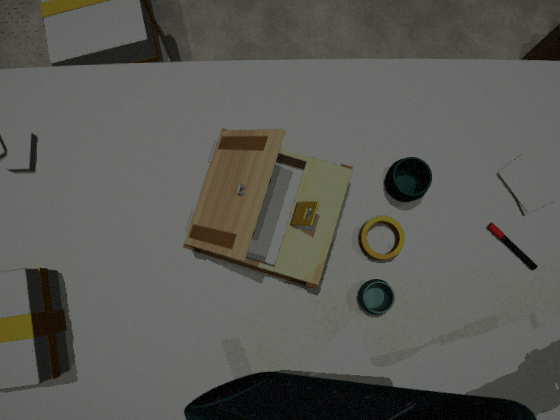

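The scene view shows the crate around (265,220), with the lid half open, the hasp raised or folded back near (232,178), and the bystanders to its left. The top view shows the crate around (268,205), with the staple at (240,188) and the hasp at (305,213). I'll enlarge both to get precise points.

Run:
```python
import cv2,numpy as np
def grid(im,x0,y0,w,h,s):
    c=cv2.resize(im[y0:y0+h,x0:x0+w],None,fx=s,fy=s,interpolation=cv2.INTER_CUBIC)
    c=np.clip(c.astype(float)*1.4,0,255).astype(np.uint8)
    for v in range((x0//20+1)*20,x0+w,20):
        cv2.line(c,(int((v-x0)*s),0),(int((v-x0)*s),6),(0,0,255),1);cv2.putText(c,str(v),(int((v-x0)*s)-10,18),0,.4,(0,0,255),1)
    for v in range((y0//20+1)*20,y0+h,20):
        cv2.line(c,(0,int((v-y0)*s)),(6,int((v-y0)*s)),(0,0,255),1);cv2.putText(c,str(v),(8,int((v-y0)*s)+4),0,.4,(0,0,255),1)
    return c
cv2.imwrite("pics/zs.png",grid(cv2.imread("pics/scene0.png"),155,95,235,240,2.5*1.0))
cv2.imwrite("pics/zt.png",grid(cv2.imread("pics/top0.png"),175,115,190,180,3.3))
```

```text
(no output)
```

View pics/zs.png

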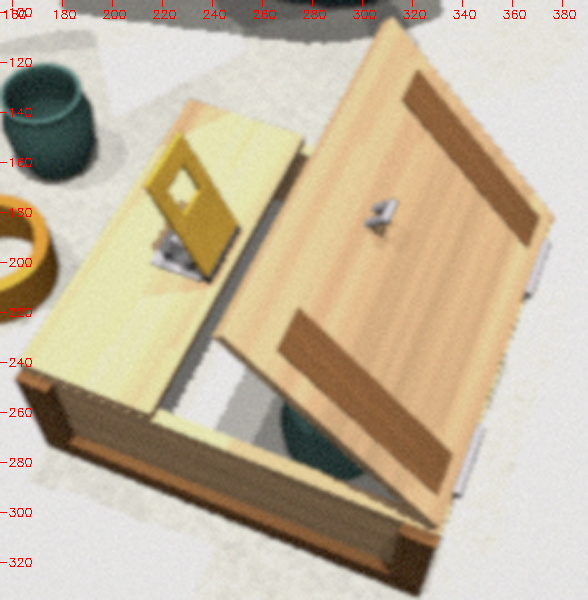

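View pics/zt.png

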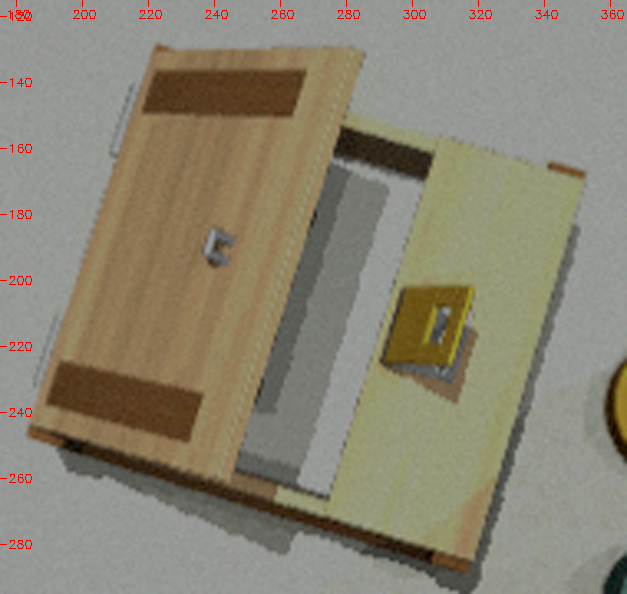

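```bash
cat > h.py <<'E'
import numpy as np,cv2
from bench import vision
from scipy.optimize import least_squares
def proj(n,X):
    c=vision.camera_info(n);k=np.array([c['k1'],0,0,0,0.])
    return cv2.projectPoints(np.asarray(X,float).reshape(-1,3),cv2.Rodrigues(c['R'])[0],c['t'],c['camera_matrix'],k)[0].reshape(-1,2)
def w(P,p):
    c,s=np.cos(p[2]),np.sin(p[2]);P=np.asarray(P,float).reshape(-1,3)
    return P@np.array([[c,s,0],[-s,c,0],[0,0,1]])+[p[0],p[1],0]
def lid(r,y,a,h=0): return [.15-r*np.cos(a)+h*np.sin(a),y,.12+r*np.sin(a)+h*np.cos(a)]
def hasp(r,y,b,h=0): return [-.06+r*np.cos(b)-h*np.sin(b),y,.126+r*np.sin(b)+h*np.cos(b)]
E
python3 - <<'E'
from h import *
def model(p):
    a,b=p[3:5]
    return w([[-.15,-.13,.12],[-.15,.13,.12],[-.05,-.13,.12],[-.05,.13,.12],lid(.199,-.13,a),lid(.199,.13,a),lid(0,-.13,a),lid(0,.13,a),
     hasp(.094,-.025,b),hasp(.094,.025,b),hasp(0,-.025,b),hasp(0,.025,b),lid(.147,0,a,.018)],p)
S=[(165,243.8),(231,134.2),(217,260.2),(277,150),(241,229),(312.2,102.2),(329.8,305.8),(376.2,181),(213.8,169),(227.8,148.2),(239,207),(251,187),(307,178)]
T=[(350.8,167.1),(317.4,287.7),(307.4,156.5),(275,271),(284.7,130.2),(246.2,262),(222,129.2),(184,246),(318.3,202),(312,226),(297.1,202),(291,224.7),(241,189)]
f=lambda p:np.r_[proj("scene",model(p))-S,proj("top",model(p))-T].ravel()
for a0 in(.3,.9):
  r=least_squares(f,[.65,0,1.3,a0,2.3],loss='soft_l1')
  print(r.x,r.cost);p=r.x
print(np.round(f(p).reshape(2,-1,2),1).tolist());a,b=p[3:5]
np.save("p.npy",p)
for n,q in [("lid_edge",lid(.199,0,a)),("lid hinge",lid(0,0,a)),("hasp hinge",hasp(0,0,b)),("hasp tip",hasp(.094,0,b)),("staple",[.003,0,.138])]: print(n,w(q,p).round(4))
# bystanders: rough positions from top view rim centres
c=vision.camera_info("top")
for n,u,z in(("green",(408,179),.105),("grey",(376,296),.084),("tape",(382,238),.048)):
    d=cv2.undistortPoints(np.array([[u]],float),c['camera_matrix'],np.array([c['k1'],0,0,0,0.]))[0,0]
    R,t=c['R'],c['t'];C=-R.T@t;v=R.T@np.r_[d,1];print(n,(C+v*(z-C[2])/v[2]).round(3))
E
```

```text
[0.56244856 0.01502867 1.26381032 0.7402525  1.97937681] 35.48541649939056
[0.56244856 0.01502867 1.26381032 0.7402525  1.97937685] 35.48541649938937
[[[-2.4, -4.5], [-0.5, -0.8], [-0.9, -0.1], [-0.1, -1.9], [-0.7, 0.4], [-4.8, 0.7], [3.8, -0.2], [0.9, -1.3], [-1.1, -0.3], [-1.2, -1.4], [-1.0, -0.8], [-1.2, -2.1], [1.5, 0.7]], [[0.2, 1.2], [0.4, -3.2], [-0.7, -1.2], [-2.8, -0.2], [-0.3, 0.6], [-1.8, -0.7], [-3.0, 0.7], [-1.7, -2.6], [-0.4, -1.1], [-1.2, -0.8], [0.6, 0.0], [-0.0, -0.3], [-1.1, 0.3]]]
lid_edge [[0.5634 0.018  0.2542]]
lid hinge [[0.6078 0.158  0.12  ]]
hasp hinge [[ 0.5443 -0.0422  0.126 ]]
hasp tip [[ 0.533  -0.0778  0.2123]]
staple [[0.5634 0.0179 0.138 ]]
green [ 0.619 -0.295  0.105]
grey [ 0.366 -0.218  0.084]
tape [ 0.494 -0.243  0.048]
```

```bash
python3 -m crank '[[0,0,0,1,-0.94],[0,0,0,1,-0.94],[0,0,0,1,-0.94],[0,0.58,1,1,-0.94],[0,0.58,1,1,-0.94],[0,0.58,1,1,-0.94],[0,0.58,1,1,-0.94],[0,0.58,1,1,0],[0,0.58,1,1,0],[0,0.58,1,0,0],[0,0.58,1,0,0],[0,0.58,1,0,0]]'
python3 -m crank '[[0,0.58,1,0,0],[0,0.58,1,0,0],[0,0.58,1,0,0],[0,0.58,1,0,0],[0,0.58,1,0,0],[0,0.58,1,0,0],[0,0.58,1,0,0],[0,0.58,1,0,0],[0,0.58,1,0,0],[0,0.58,1,0,0],[0,0.58,1,0,0],[0,0.58,1,0,0]]'
python3 -m crank '[[0,0.58,1,0,0],[0,0.58,1,0,0],[0,0.58,1,0,0],[0,0.58,1,0,0],[0,0.58,1,0,0],[0,0.58,1,0,0],[0,0.58,1,0,0],[0,0.58,1,0,0],[0,0.58,1,0,0],[0,0.58,1,0,0],[0,0.58,1,0,0],[0,0.58,1,0,0]]'
cat > st.py <<'E'
from h import *
from bench import robot
p=np.load("p.npy");s=robot.state();x=s['tool_pos'];c,q=np.cos(p[2]),np.sin(p[2]);d=x[:2]-p[:2]
from scipy.spatial.transform import Rotation as Ro
z=Ro.from_euler('xyz',s['tcp_rot']).as_matrix()[:,2]
print("t",s['clock'],"world",x.round(4),"crate",(c*d[0]+q*d[1]).round(4),(-q*d[0]+c*d[1]).round(4),x[2].round(4),"jaw err deg",np.degrees((np.arctan2(z[1],z[0])-p[2]+np.pi/2)%np.pi-np.pi/2).round(1),"F",s['contact_force'].round(1),"w",s['width'].round(3))
E
python3 st.py
```

```text
clock: 1.3
tool_pos: [0.3661, -0.4684, 0.3581]
tcp_rot: [-2.387, 1.571, 2.02]
contact_force: [-0.3, 0.0, -0.3]
width: 0.0006
clock: 2.5
tool_pos: [0.5053, -0.2284, 0.358]
tcp_rot: [-1.73, 1.57, 2.676]
contact_force: [-0.5, 0.1, 0.5]
width: 0.0007
clock: 3.7
tool_pos: [0.6445, 0.0115, 0.3578]
tcp_rot: [-1.321, 1.57, 3.085]
contact_force: [-0.1, -0.1, -0.8]
width: 0.0003Traceback (most recent call last):
  File "st.py", line 6, in <module>
    print("t",s['clock'],"world",x.round(4),"crate",(c*d[0]+q*d[1]).round(4),(-q*d[0]+c*d[1]).round(4),x[2].round(4),"jaw err deg",np.degrees((np.arctan2(z[1],z[0])-p[2]+np.pi/2)%np.pi-np.pi/2).round(1),"F",s['contact_force'].round(1),"w",s['width'].round(3))
                                                                                                                                                                                                                                               ^^^^^^^^^^^^^^^^
AttributeError: 'float' object has no attribute 'round'
```

```bash
sed -i "s/s\['width'\].round(3)/round(s['width'],3)/" st.py
python3 -m crank '[[0,0,0,-1,0],[0,0,0,-1,0],[0,0,0,-1,0],[0,0,0,-1,0],[0,0,0,-1,0],[0,0,0,-0.8,0],[0,0,0,-0.8,0],[0,0,0,-0.8,0],[0,0,0,-0.8,0],[0,0,0,-0.8,0]]'; python3 st.py
python3 -m crank '[[0,-0.1,-0.32,-0.35,0],[0,-0.1,-0.32,-0.35,0],[0,-0.1,-0.32,-0.35,0],[0,-0.1,-0.32,-0.35,0],[0,-0.1,-0.32,-0.35,0],[0,-0.1,-0.32,-0.35,0],[0,0,0,0,0]]';python3 st.py
```

```text
clock: 4.7
tool_pos: [0.6445, 0.0107, 0.1773]
tcp_rot: [1.845, 1.57, -0.032]
contact_force: [0.8, 0.8, 1.9]
width: 0.0004
t 4.7 world [0.6445 0.0107 0.1773] crate 0.0206 -0.0795 0.1773 jaw err deg 0.0 F [0.8 0.8 1.9] w 0.0
clock: 5.4
tool_pos: [0.6314, -0.0287, 0.1351]
tcp_rot: [-1.177, 1.569, -3.055]
contact_force: [-0.4, 0.1, -0.7]
width: 0.0005
t 5.4 world [ 0.6314 -0.0287  0.1351] crate -0.0208 -0.0789 0.1351 jaw err deg 0.0 F [-0.4  0.1 -0.7] w 0.001
```

```bash
python3 -m crank '[[0,0,0,-0.25,0],[0,0,0,-0.25,0],[0,0,0,-0.2,0],[0,0,0,0,0]]';python3 -m crank '[[0,0,0,-0.1,0],[0,0,0,0,0]]';python3 -m crank '[[0,0,0,-0.1,0],[0,0,0,0,0]]'
python3 - <<'E'
from bench import vision
import cv2,numpy as np
a=vision.get_image("scene")[95:335,155:390];b=vision.get_image("top")[115:295,165:375]
a=cv2.resize(a,(400,408));b=cv2.resize(b,(400,343));b=np.vstack([b,np.zeros((65,400,3),np.uint8)])
cv2.imwrite("pics/lid1.png",np.hstack([a,b])[:,:,::-1])
E
```

```text
clock: 5.8
tool_pos: [0.632, -0.0275, 0.1216]
tcp_rot: [-1.378, 1.57, 3.029]
contact_force: [0.2, 0.4, -0.3]
width: 0.0005
clock: 6.0
tool_pos: [0.6323, -0.0277, 0.1201]
tcp_rot: [2.769, 1.571, 0.892]
contact_force: [-0.2, 0.6, -0.2]
width: 0.0008
clock: 6.2
tool_pos: [0.6323, -0.0277, 0.1181]
tcp_rot: [2.115, 1.571, 0.238]
contact_force: [0.3, 0.0, 0.8]
width: -0.0
```

View pics/lid1.png

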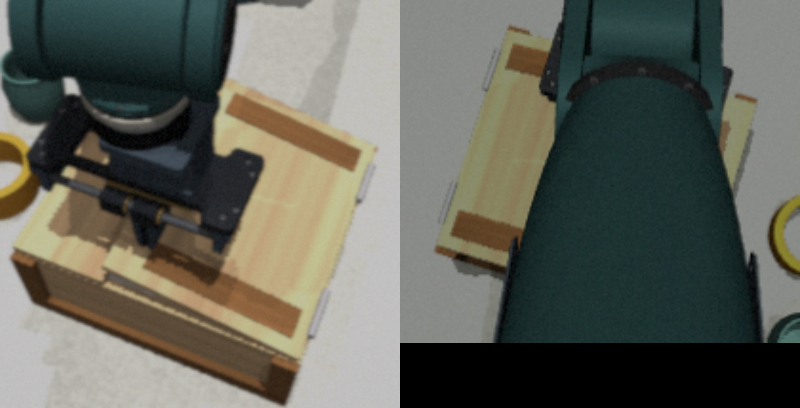

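The lid is nearly shut and the finger is on it. The free edge, near (105,275) in the left half, still looks slightly proud and there is no force yet, so I'll keep pressing.

```bash
for i in 1; do python3 -m crank '[[0,0,0,-0.1,0],[0,0,0,0,0]]';python3 -m crank '[[0,0,0,-0.1,0],[0,0,0,0,0]]';python3 -m crank '[[0,0,0,-0.1,0],[0,0,0,0,0]]';done
```

```text
clock: 6.5
tool_pos: [0.6322, -0.0278, 0.116]
tcp_rot: [-1.585, 1.571, 2.821]
contact_force: [0.0, 0.6, 0.1]
width: 0.0003
clock: 6.7
tool_pos: [0.6322, -0.0277, 0.114]
tcp_rot: [-1.615, 1.571, 2.791]
contact_force: [0.4, -1.0, -0.1]
width: 0.0005
clock: 6.9
tool_pos: [0.6322, -0.0278, 0.112]
tcp_rot: [-1.409, 1.571, 2.997]
contact_force: [-0.6, 0.6, 1.0]
width: 0.0004
```

Run:
```python
from h import *
im=vision.get_image("scene");p=np.load("p.npy")
from bench import robot
q=np.r_[robot.state()['tool_pos']]
x0,y0,s=150,110,3.3
c=cv2.resize(im[y0:y0+180,x0:x0+240],None,fx=s,fy=s,interpolation=cv2.INTER_CUBIC)[:,:,::-1].copy()
P=w([[-.05,-.13,.12],[-.05,.13,.12],[.15,.13,.12],[.15,-.13,.12],[-.15,-.13,.12],[-.15,.13,.12]],p)
for u in proj("scene",np.vstack([P,q])): cv2.circle(c,tuple(((u-[x0,y0])*s).astype(int)),3,(0,0,255),-1)
cv2.imwrite("pics/lid2.png",c)
```

```text
(no output)
```

View pics/lid2.png

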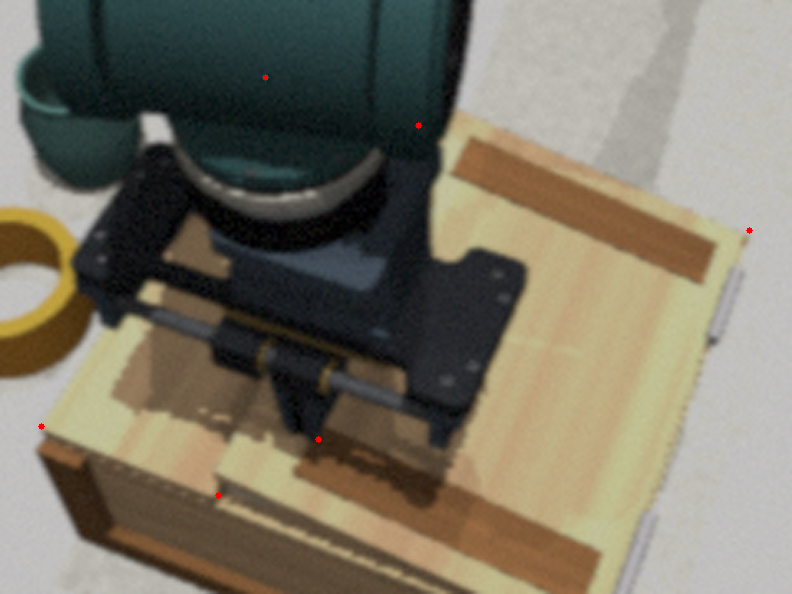

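```bash
python3 -m crank '[[0,0,0,-0.1,0],[0,0,0,0,0]]'|grep -E "pos|force"; python3 -m crank '[[0,0,0,-0.1,0],[0,0,0,0,0]]'|grep -E "pos|force"; python3 -m crank '[[0,0,0,-0.1,0],[0,0,0,0,0]]'|grep -E "pos|force"; python3 -m crank '[[0,0,0,0,0]]'; python3 -c "
from bench import robot
print(robot.state())"
```

```text
tool_pos: [0.6322, -0.0278, 0.11]
contact_force: [0.3, -0.3, -0.7]
tool_pos: [0.6322, -0.0278, 0.108]
contact_force: [0.3, -0.1, 0.2]
tool_pos: [0.6322, -0.0277, 0.106]
contact_force: [-0.6, 0.4, -0.1]
clock: 7.65
tool_pos: [0.6322, -0.0277, 0.1061]
tcp_rot: [-1.435, 1.571, 2.972]
contact_force: [0.4, 0.2, 0.2]
width: 0.0001
{'clock': 7.65, 'joint_pos': array([-8.06507579e-02,  3.67668831e-01,  1.90499950e+00,  2.96853772e-05,
        8.69177628e-01,  1.79633669e+00]), 'dq': array([-0.00122371, -0.00145422,  0.00027808, -0.00043226,  0.00013731,
        0.00190913]), 'joint_efforts': array([-1.27280536e-02, -7.00901341e+01, -3.82072771e+01,  1.09160153e-02,
       -1.03584335e-01, -1.90214591e-04]), 'tool_pos': array([ 0.63215454, -0.02771166,  0.10610531]), 'tcp_rot': array([-1.43451057,  1.57054201,  2.97166813]), 'contact_force': array([0.35162843, 0.16127263, 0.15356562]), 'moment': array([0.04430918, 0.01962123, 0.02603379]), 'width': 0.00013029919573980214}
```

No contact at z = 0.106, which contradicts my model. I'll lift and look again.

```bash
python3 -m crank '[[0,0,0,0.5,0],[0,0,0,1,0],[0,0,0,1,0],[0,0,0,1,0],[0,0,0,1,0],[0,0,0,1,0],[0,0,0,1,0],[0,0,0,1,0],[0,0,0,1,0],[0,0,0,1,0],[0,0,0,1,0],[0,0,0,1,0]]';python3 -m crank '[[0,0.8,0.4,0.5,0],[0,0.8,0.4,0.5,0],[0,0.8,0.4,0.5,0],[0,0.8,0.4,0,0],[0,0.8,0.4,0,0],[0,0.8,0.4,0,0],[0,0.8,0.4,0,0],[0,0,0,0,0]]'
python3 - <<'E'
from bench import vision
import cv2,numpy as np
a=vision.get_image("scene");b=vision.get_image("top")
cv2.imwrite("pics/s3.png",a[:,:,::-1]);cv2.imwrite("pics/t3.png",b[:,:,::-1])
a=cv2.resize(a[95:335,155:390],(400,408));b=cv2.resize(b[115:295,165:375],(400,343));b=np.vstack([b,np.zeros((65,400,3),np.uint8)])
cv2.imwrite("pics/lid3.png",np.hstack([a,b])[:,:,::-1])
E
```

```text
clock: 8.85
tool_pos: [0.632, -0.0277, 0.3379]
tcp_rot: [1.871, 1.57, -0.006]
contact_force: [-0.7, 0.1, 0.1]
width: 0.0002
clock: 9.65
tool_pos: [0.7451, 0.029, 0.3664]
tcp_rot: [3.038, 1.571, 1.162]
contact_force: [0.3, -0.0, -0.1]
width: 0.0004
```

View pics/lid3.png

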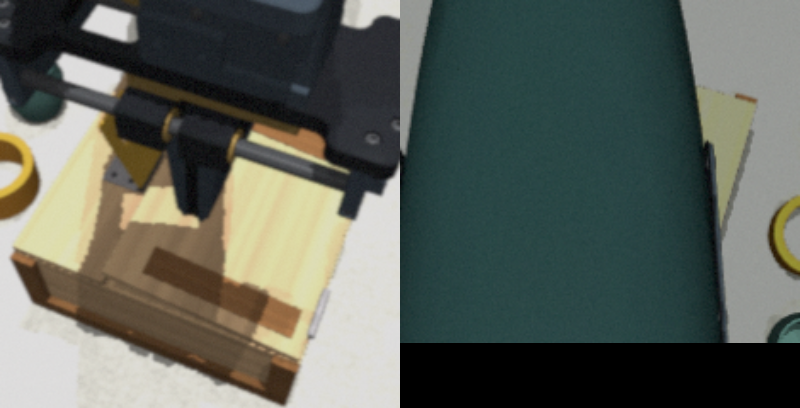

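Run:
```python
from h import *
from bench import robot
s=robot.state();print(proj("scene",s['tool_pos']))
from scipy.spatial.transform import Rotation as Ro
R=Ro.from_euler('xyz',s['tcp_rot']).as_matrix()
for d in(0,-.02,-.04,-.06): print(d,proj("scene",s['tool_pos']+R[:,0]*d))
p=np.load("p.npy")
im=cv2.imread("pics/s3.png")
x0,y0,sc=170,150,4.4
c=cv2.resize(im[y0:y0+135,x0:x0+180],None,fx=sc,fy=sc,interpolation=cv2.INTER_CUBIC)
def dot(X,col):
    for u in proj("scene",X): cv2.circle(c,tuple(((u-[x0,y0])*sc).astype(int)),3,col,-1)
dot(s['tool_pos'],(0,0,255))
for a,col in((0,(255,0,0)),(.1,(0,200,0)),(.2,(255,0,255))):
    dot(w([lid(.199,y,a) for y in(-.13,-.09,-.05)],p),col)
cv2.imwrite("pics/lid4.png",c)
```

```text
[[274.08758031 225.50480823]]
0 [[274.08758031 225.50480823]]
-0.02 [[274.12939193 215.00639865]]
-0.04 [[274.17487081 203.58612935]]
-0.06 [[274.22452178 191.11694343]]
```

View pics/lid4.png

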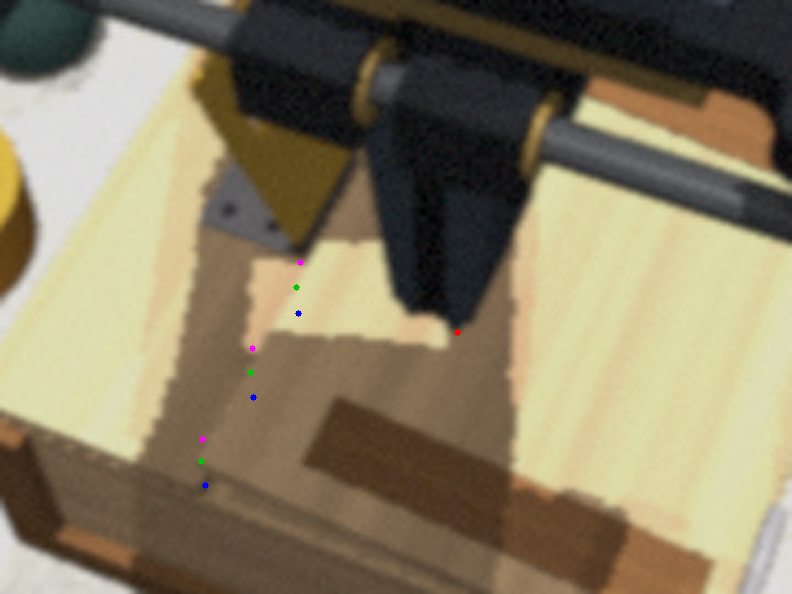

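The lid is within about 0.1 rad of shut. The visible fingertip sits about 15 mm above the projected TCP, which would explain why there was no contact. I'll go back and press until I feel force.

```bash
python3 -m crank '[[0,-0.8,-0.4,0,0],[0,-0.8,-0.4,0,0],[0,-0.8,-0.4,0,0],[0,-0.8,-0.4,0,0],[0,-0.8,-0.4,-0.5,0],[0,-0.8,-0.4,-1,0],[0,-0.8,-0.4,-1,0],[0,0,0,-1,0],[0,0,0,-1,0],[0,0,0,-1,0],[0,0,0,-1,0],[0,0,0,-1,0]]'|grep -E "pos|force"
python3 -m crank '[[0,0,0,-1,0],[0,0,0,-1,0],[0,0,0,-1,0],[0,0,0,-0.8,0],[0,0,0,-0.8,0],[0,0,0,-0.4,0],[0,0,0,-0.2,0]]'
python3 -m crank '[[0,0,0,-0.1,0],[0,0,0,0,0]]'|grep -E "pos|force"; python3 -m crank '[[0,0,0,-0.1,0],[0,0,0,0,0]]'|grep -E "pos|force"; python3 -m crank '[[0,0,0,-0.1,0],[0,0,0,0,0]]'|grep -E "pos|force"
```

```text
tool_pos: [0.6314, -0.0281, 0.2161]
contact_force: [1.2, -0.5, 0.9]
clock: 11.65
tool_pos: [0.632, -0.0278, 0.1116]
tcp_rot: [-1.344, 1.57, 3.062]
contact_force: [0.2, 0.0, 0.4]
width: 0.0004
tool_pos: [0.6325, -0.0278, 0.1105]
contact_force: [-0.1, 0.2, 0.4]
tool_pos: [0.6324, -0.0278, 0.1084]
contact_force: [-0.5, -0.8, -0.5]
tool_pos: [0.6322, -0.0277, 0.1061]
contact_force: [-0.2, 0.2, -1.0]
```

```bash
for k in 1; do python3 -m crank '[[0,0,0,-0.1,0],[0,0,0,0,0]]'|grep -E "pos|force"; python3 -m crank '[[0,0,0,-0.1,0],[0,0,0,0,0]]'|grep -E "pos|force"; python3 -m crank '[[0,0,0,-0.1,0],[0,0,0,0,0]]'|grep -E "pos|force"; python3 -m crank '[[0,0,0,-0.1,0],[0,0,0,0,0]]'|grep -E "pos|force"; done
```

```text
tool_pos: [0.6323, -0.0278, 0.1041]
contact_force: [0.0, -0.2, 0.1]
tool_pos: [0.6323, -0.0277, 0.1021]
contact_force: [0.2, -0.2, 0.5]
tool_pos: [0.6322, -0.0277, 0.1]
contact_force: [0.3, -0.1, -0.0]
tool_pos: [0.6322, -0.0277, 0.098]
contact_force: [-0.2, 0.6, -0.5]
```

Run:
```python
from h import *
from bench import robot
p=np.load("p.npy");im=vision.get_image("scene")[:,:,::-1];cv2.imwrite("pics/s5.png",im);q=robot.state()['tool_pos']
x0,y0,s=200,190,5.5
c=np.clip(1.5*cv2.resize(im[y0:y0+108,x0:x0+144],None,fx=s,fy=s,interpolation=cv2.INTER_CUBIC).astype(float),0,255).astype(np.uint8)
for u in proj("scene",q): cv2.circle(c,tuple(((u-[x0,y0])*s).astype(int)),3,(0,0,255),-1)
for a,col in((0,(255,0,0)),(.1,(0,200,0))):
  for u in proj("scene",w([lid(.199,y,a) for y in(-.13,-.11,-.09,-.07)]+[lid(0,-.13,a)],p)): cv2.circle(c,tuple(((u-[x0,y0])*s).astype(int)),2,col,-1)
cv2.imwrite("pics/lid5.png",c)
```

```text
(no output)
```

View pics/lid5.png

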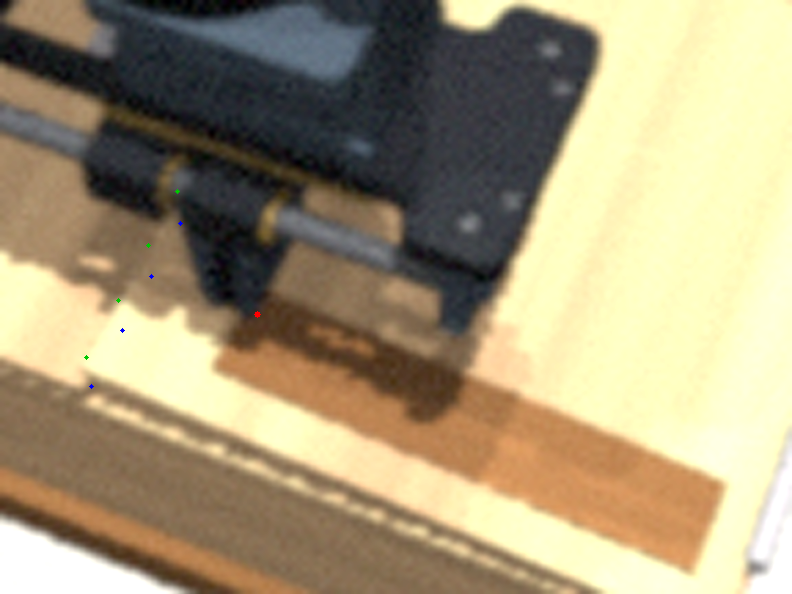

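The lid corner at (88,375) now lies between the shut marker and the 0.1 rad marker, so the lid is following the finger. The TCP reading is biased in z, so I'll keep pressing.

```bash
for k in 1; do python3 -m crank '[[0,0,0,-0.1,0],[0,0,0,0,0]]'|grep -E "pos|force"; python3 -m crank '[[0,0,0,-0.1,0],[0,0,0,0,0]]'|grep -E "pos|force"; python3 -m crank '[[0,0,0,-0.1,0],[0,0,0,0,0]]'|grep -E "pos|force"; done
```

```text
tool_pos: [0.6322, -0.0277, 0.096]
contact_force: [-0.4, 0.0, -0.2]
tool_pos: [0.6322, -0.0278, 0.094]
contact_force: [0.5, -0.3, 0.5]
tool_pos: [0.6322, -0.0277, 0.092]
contact_force: [-0.2, 0.4, 0.3]
```

```bash
for k in 1; do python3 -m crank '[[0,0,0,-0.1,0],[0,0,0,0,0]]'|grep -E "pos|force"; python3 -m crank '[[0,0,0,-0.1,0],[0,0,0,0,0]]'|grep -E "pos|force"; python3 -m crank '[[0,0,0,-0.1,0],[0,0,0,0,0]]'|grep -E "pos|force"; done
python3 - <<'E'
from h import *
im=vision.get_image("scene")[:,:,::-1];cv2.imwrite("pics/s6.png",im)
o=cv2.imread("pics/s5.png");
# motion of lid's corner patch / batten near corner between s5 and s6
for nm,(x,y,w_,h_) in dict(batten=(238,245,30,30),corner=(208,248,30,24),hingeside=(300,268,30,24),crate=(165,265,30,20),tip=(232,225,18,22)).items():
    r=cv2.phaseCorrelate(np.float32(cv2.cvtColor(o,6))[y:y+h_,x:x+w_],np.float32(cv2.cvtColor(im.copy(),6))[y:y+h_,x:x+w_]);print(nm,np.round(r[0],2),round(r[1],2))
E
```

```text
tool_pos: [0.6322, -0.0277, 0.09]
contact_force: [-0.6, 0.1, 0.1]
tool_pos: [0.6322, -0.0277, 0.088]
contact_force: [-0.4, 0.4, 1.0]
tool_pos: [0.6322, -0.0277, 0.086]
contact_force: [1.2, -0.6, 0.2]
batten [0.17 2.99] 0.87
corner [0.13 0.46] 0.43
hingeside [-0.09  0.5 ] 1.02
crate [-0.03 -0.02] 1.03
tip [0.81 5.76] 0.31
```

Run:
```python
from h import *
from bench import robot
p=np.load("p.npy");q=robot.state()['tool_pos']
x0,y0,s=200,215,6
o=[]
for f in("s5","s6"):
    im=cv2.imread(f"pics/{f}.png")
    c=np.clip(1.6*cv2.resize(im[y0:y0+98,x0:x0+66],None,fx=s,fy=s,interpolation=cv2.INTER_CUBIC).astype(float),0,255).astype(np.uint8)
    for u in proj("scene",w([lid(.199,y,0) for y in(-.13,-.11,-.09,-.07)],p)): cv2.circle(c,tuple(((u-[x0,y0])*s).astype(int)),2,(255,0,0),-1)
    if f=="s6":
        for u in proj("scene",q): cv2.circle(c,tuple(((u-[x0,y0])*s).astype(int)),3,(0,0,255),-1)
    o.append(c)
cv2.imwrite("pics/cmp6.png",np.hstack(o))
```

```text
(no output)
```

View pics/cmp6.png

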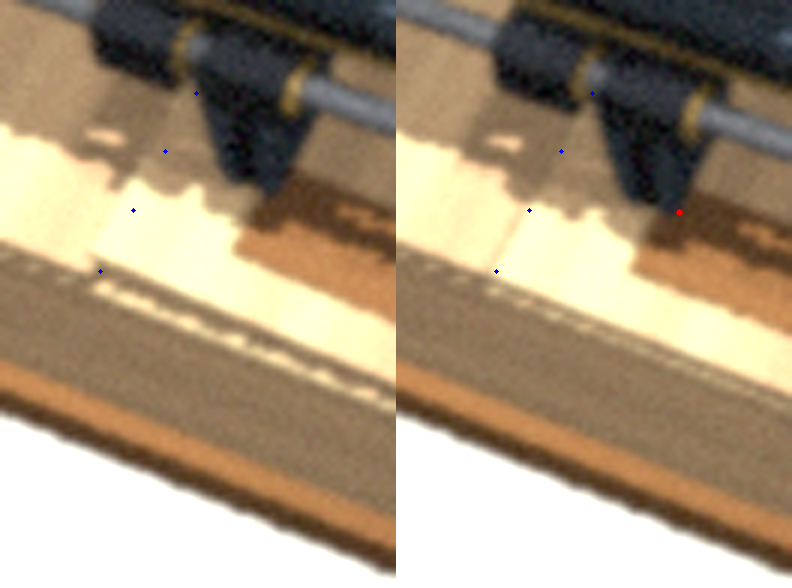

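The lid corner in the right half now coincides with the shut marker at (497,271). A final press should raise the force.

```bash
for k in 1; do python3 -m crank '[[0,0,0,-0.05,0],[0,0,0,0,0]]'|grep -E "pos|force"; python3 -m crank '[[0,0,0,-0.05,0],[0,0,0,0,0]]'|grep -E "pos|force"; python3 -m crank '[[0,0,0,-0.05,0],[0,0,0,0,0]]'|grep -E "pos|force"; done
```

```text
tool_pos: [0.6322, -0.0277, 0.0851]
contact_force: [0.7, -0.0, 0.6]
tool_pos: [0.6323, -0.0278, 0.0845]
contact_force: [-3.2, -0.4, 6.2]
tool_pos: [0.6324, -0.0278, 0.0844]
contact_force: [-9.1, 0.5, 17.9]
```

Run:
```python
from h import *
from bench import robot
p=np.load("p.npy")
c=vision.camera_info("scene")
def ray(u,z):
    d=cv2.undistortPoints(np.array([[u]],float),c['camera_matrix'],np.array([c['k1'],0,0,0,0.]))[0,0]
    R,t=c['R'],c['t'];C=-R.T@t;v=R.T@np.r_[d,1];return C+v*(z-C[2])/v[2]
cy=np.array([-np.sin(p[2]),np.cos(p[2]),0])
for n,u,rd,z in(("s6",(244.6,250),(.6322,-.0277,.086),.1205),("s5",(200+237/5.5,190+312/5.5),(.6322,-.0277,.098),.1325),("s3/lid4",(170+432/4.4,150+322/4.4),(.7451,.029,.3664),.4009)):
    for hw in(0,.016): print(n,hw,(ray(u,z)+cy*hw-rd).round(4))
s=robot.state();print(s['joint_pos'].round(4),s['tool_pos'],s['tcp_rot'],s['contact_force'],s['moment'],s['clock'])
```

```text
s6 0 [ 0.0172 -0.0005  0.0345]
s6 0.016 [0.0019 0.0044 0.0345]
s5 0 [ 0.0175 -0.0022  0.0345]
s5 0.016 [0.0023 0.0027 0.0345]
s3/lid4 0 [ 0.0171 -0.0047  0.0345]
s3/lid4 0.016 [0.0019 0.0001 0.0345]
[-0.0807  0.3983  1.9103  0.      0.8331  1.7964] [ 0.63237037 -0.02775411  0.08441438] [-1.34827693  1.57057669  3.05787217] [-9.12493369  0.51732382 17.86400749] [0.16943408 1.61887306 0.00424574] 14.95
```

The lid is pressed shut: force rose to 18 N with the reading at z = 0.0845, where the lid top is 0.120. So the true tip is the reading plus about (2, 2, 34.5) mm, and the images agree at both heights. Next I'll lift and go behind the hasp.

```bash
python3 -m crank '[[0,0,0,0.8,0],[0,0,0,1,0],[0,0,0,1,0],[0,0,0,1,0],[0,0,0,1,0],[0,0,0,1,0],[0,0,0,1,0],[0,0,0,1,0],[0,0,0,0.5,0],[0,-0.93,-0.73,0,0],[0,-0.93,-0.73,0,0],[0,-0.93,-0.73,0,0]]'; python3 -m crank '[[0,-0.93,-0.73,0,0],[0,-0.93,-0.73,0,0],[0,-0.93,-0.73,0,0],[0,0,0,0,0]]'; python3 st.py
python3 - <<'E'
from h import *
from bench import robot
p=np.load("p.npy");a=vision.get_image("scene")[:,:,::-1];b=vision.get_image("top")[:,:,::-1]
q=robot.state()['tool_pos']+[.002,.002,.0345]
o=[]
for n,im,x0,y0,ww,s in(("scene",a,155,95,235,1.7),("top",b,175,115,190,2.1)):
    c=np.clip(1.4*cv2.resize(im[y0:y0+240,x0:x0+ww],None,fx=s,fy=s,interpolation=cv2.INTER_CUBIC).astype(float),0,255).astype(np.uint8)[:408]
    D=np.vstack([w([lid(.199,-.13,0),lid(.199,.13,0),lid(.147,0,0,.018),hasp(.094,-.025,p[4]),hasp(.094,.025,p[4]),hasp(0,-.025,0),hasp(0,.025,0)],p),q])
    for i,u in enumerate(proj(n,D)): cv2.circle(c,tuple(((u-[x0,y0])*s).astype(int)),2,(0,0,255) if i==7 else (255,0,0),-1)
    o.append(c)
cv2.imwrite("pics/v7.png",np.hstack(o))
E
```

```text
clock: 16.15
tool_pos: [0.5756, -0.0719, 0.2491]
tcp_rot: [-1.534, 1.571, 2.873]
contact_force: [0.4, 0.1, 0.3]
width: 0.0002
clock: 16.55
tool_pos: [0.5189, -0.1164, 0.2491]
tcp_rot: [-1.105, 1.57, -2.984]
contact_force: [0.0, 1.3, -0.2]
width: 0.0002
t 16.55 world [ 0.5189 -0.1164  0.2491] crate -0.1384 0.0018 0.2491 jaw err deg -0.0 F [ 0.   1.3 -0.2] w 0.0
```

View pics/v7.png

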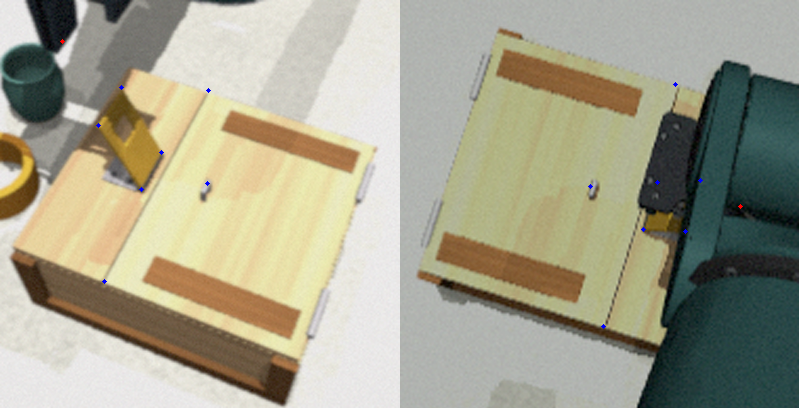

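The lid is shut and flush, the staple at (207,183) matches the model, and the hasp at (130,140) hasn't moved. The tip is visible at (50,50), close to its prediction. Now I'll lower it behind the strap and push.

```bash
python3 -m crank '[[0,0,0,-1,0],[0,0,0,-1,0],[0,0,0,-1,0],[0,0,0,-1,0],[0,0,0,-0.9,0],[0,0,0,0,0]]'; python3 -m crank '[[0,0.15,0.48,0,0],[0,0.15,0.48,0,0],[0,0.15,0.48,0,0],[0,0.15,0.48,0,0],[0,0.15,0.48,0,0],[0,0.15,0.48,0,0],[0,0.15,0.48,0,0],[0,0.15,0.48,0,0],[0,0.15,0.48,0,0],[0,0.15,0.48,0,0],[0,0.15,0.48,0,0],[0,0.15,0.48,0,0]]'; python3 st.py
cat > see.py <<'E'
import sys
from h import *
p=np.load("p.npy");a=vision.get_image("scene");cv2.imwrite(f"pics/{sys.argv[1]}.png",a[:,:,::-1])
hsv=cv2.cvtColor(a,cv2.COLOR_RGB2HSV);m=cv2.inRange(hsv,(18,150,50),(32,255,255))
for b in(0,.2,.4,.6,.8,1,1.2,1.6,2):   # strap template: share of its bar and plate pixels that are yellow
    v=[m[int(round(y)),int(round(x))]>0 for x,y in proj("scene",w([hasp(r,yy,b,.002) for r in(.01,.02,.03,.04,.08,.085,.09) for yy in np.linspace(-.022,.022,9)],p))]
    print(b,np.array(v).reshape(7,9).mean(1).round(1))
n,l,st,c=cv2.connectedComponentsWithStats(m[100:280,190:290]);print(st[1:][st[1:,4]>10].tolist())
E
python3 see.py s8
```

```text
clock: 17.25
tool_pos: [0.5198, -0.1145, 0.1491]
tcp_rot: [-1.549, 1.567, 2.857]
contact_force: [0.5, 1.0, -0.2]
width: 0.0003
clock: 18.45
tool_pos: [0.5569, 0.0007, 0.1512]
tcp_rot: [2.053, 1.571, 0.176]
contact_force: [-0.5, -1.1, -0.2]
width: 0.0005
t 18.45 world [0.5569 0.0007 0.1512] crate -0.0154 0.0009 0.1512 jaw err deg 0.0 F [-0.5 -1.1 -0.2] w 0.001
0 [0.9 0.6 0.4 0.2 0.  0.  0. ]
0.2 [1.  0.7 0.4 0.4 0.  0.  0. ]
0.4 [1.  0.8 0.6 0.3 0.  0.  0. ]
0.6 [1.  0.9 0.7 0.6 0.  0.  0. ]
0.8 [0.9 0.9 0.8 0.6 1.  1.  0.4]
1 [0.2 0.8 0.8 0.8 0.  0.  0. ]
1.2 [0. 0. 0. 0. 0. 0. 0.]
1.6 [0. 0. 0. 0. 0. 0. 0.]
2 [0. 0. 0. 0. 0. 0. 0.]
[[50, 74, 41, 33, 410]]
```

The hasp is at about 0.8 rad, as predicted. I'll move back over the solid plate near the hinge and press down.

```bash
python3 -m crank '[[0,-0.12,-0.38,0,0],[0,-0.12,-0.38,0,0],[0,0,0,-0.4,0],[0,0,0,-0.4,0],[0,0,0,-0.4,0],[0,0,0,-0.4,0],[0,0,0,-0.4,0],[0,0,0,-0.3,0],[0,0,0,-0.2,0],[0,0,0,0,0]]'; python3 see.py s9; for k in 1; do python3 -m crank '[[0,0,0,-0.1,0],[0,0,0,0,0]]'|grep -E "pos|force"; python3 -m crank '[[0,0,0,-0.1,0],[0,0,0,0,0]]'|grep -E "pos|force";done
```

```text
clock: 19.5
tool_pos: [0.5515, -0.0153, 0.1006]
tcp_rot: [-1.346, 1.57, 3.06]
contact_force: [-0.1, 0.2, -0.0]
width: 0.0004
0 [0.4 0.2 0.2 1.  0.8 0.4 0. ]
0.2 [0.4 0.2 0.2 1.  1.  0.9 0.7]
0.4 [0.4 0.2 0.1 0.1 0.3 0.8 0.7]
0.6 [0.4 0.3 0.  0.  0.3 0.3 0.2]
0.8 [0.2 0.3 0.1 0.  0.3 0.3 0.2]
1 [0.  0.2 0.2 0.1 0.  0.  0. ]
1.2 [0. 0. 0. 0. 0. 0. 0.]
1.6 [0. 0. 0. 0. 0. 0. 0.]
2 [0. 0. 0. 0. 0. 0. 0.]
[[49, 89, 51, 29, 711]]
tool_pos: [0.552, -0.0153, 0.0993]
contact_force: [0.4, -0.6, -0.4]
tool_pos: [0.5518, -0.0154, 0.0971]
contact_force: [1.1, 0.0, 0.5]
```

```bash
for k in 1; do python3 -m crank '[[0,0,0,-0.05,0],[0,0,0,0,0]]'|grep -E "pos|force"; python3 -m crank '[[0,0,0,-0.05,0],[0,0,0,0,0]]'|grep -E "pos|force";python3 -m crank '[[0,0,0,-0.05,0],[0,0,0,0,0]]'|grep -E "pos|force";done; python3 see.py s10|head -2
```

```text
tool_pos: [0.5518, -0.0154, 0.0961]
contact_force: [-0.5, -0.3, 0.0]
tool_pos: [0.5518, -0.0154, 0.0951]
contact_force: [-0.3, -0.1, -0.8]
tool_pos: [0.5518, -0.0153, 0.0941]
contact_force: [0.3, -1.2, -0.9]
0 [0.4 0.2 0.2 1.  1.  0.8 0.8]
0.2 [0.4 0.1 0.1 0.8 0.7 0.8 0.6]
```

```bash
for k in 1; do python3 -m crank '[[0,0,0,-0.05,0],[0,0,0,0,0]]'|grep -E "pos|force"; python3 -m crank '[[0,0,0,-0.05,0],[0,0,0,0,0]]'|grep -E "pos|force";done
```

```text
tool_pos: [0.5518, -0.0153, 0.0931]
contact_force: [0.2, 0.2, -0.1]
tool_pos: [0.5518, -0.0153, 0.0921]
contact_force: [0.7, -1.0, 0.2]
```

```bash
for k in 1; do python3 -m crank '[[0,0,0,-0.05,0],[0,0,0,0,0]]'|grep -E "pos|force"; python3 -m crank '[[0,0,0,-0.05,0],[0,0,0,0,0]]'|grep -E "pos|force";done
```

```text
tool_pos: [0.5518, -0.0154, 0.0911]
contact_force: [-0.3, 0.2, 0.4]
tool_pos: [0.5519, -0.0154, 0.0905]
contact_force: [-1.8, -0.5, 5.1]
```

```bash
python3 -m crank '[[0,0,0,-0.05,0],[0,0,0,0,0]]'|grep -E "pos|force"; python3 -m crank '[[0,0,0,0.5,0],[0,0,0,1,0],[0,0,0,1,0],[0,0,0,1,0],[0,0,0,1,0],[0,0,0,1,0],[0,0,0,1,0],[0,0,0,1,0],[0,0,0,1,0],[0,-0.4,-1,0,0],[0,-0.4,-1,0,0],[0,-0.4,-1,0,0]]'; python3 -m crank '[[0,-0.2,-1,0,0],[0,0,-1,0,0],[0,0,-1,0,0],[0,0,-1,0,0],[0,0,-1,0,0],[0,0,-1,0,0],[0,0,-1,0,0],[0,0,-1,0,0],[0,0,0,0,0]]'; python3 see.py s11
python3 - <<'E'
from h import *
p=np.load("p.npy");a=cv2.imread("pics/s11.png");b=vision.get_image("top")[:,:,::-1]
o=[]
for n,im,x0,y0,ww,hh,s in(("scene",a,150,90,180,185,2.2),("top",b,225,150,185,185,2.16)):
    c=np.clip(1.4*cv2.resize(im[y0:y0+hh,x0:x0+ww],(396,400),interpolation=cv2.INTER_CUBIC).astype(float),0,255).astype(np.uint8)
    o.append(c)
cv2.imwrite("pics/v11.png",np.hstack(o))
E
```

```text
tool_pos: [0.552, -0.0154, 0.0903]
contact_force: [-9.0, 0.4, 21.3]
clock: 22.8
tool_pos: [0.5275, -0.0759, 0.2595]
tcp_rot: [1.652, 1.57, -0.224]
contact_force: [-0.3, -0.7, -1.2]
width: 0.0007
clock: 23.7
tool_pos: [0.5238, -0.2369, 0.2593]
tcp_rot: [0.64, 1.57, -1.239]
contact_force: [-0.0, 0.1, 0.5]
width: 0.0007
0 [0.9 0.9 0.9 0.9 0.9 0.9 0.9]
0.2 [0.9 0.9 0.8 0.8 0.2 0.7 0.7]
0.4 [0.9 0.8 0.8 0.7 0.3 0.2 0.2]
0.6 [0.8 0.8 0.7 0.7 0.2 0.1 0.1]
0.8 [0.2 0.8 0.7 0.6 0.2 0.1 0. ]
1 [0.  0.2 0.6 0.4 0.  0.  0. ]
1.2 [0. 0. 0. 0. 0. 0. 0.]
1.6 [0. 0. 0. 0. 0. 0. 0.]
2 [0. 0. 0. 0. 0. 0. 0.]
[[50, 88, 50, 37, 914]]
```

View pics/v11.png

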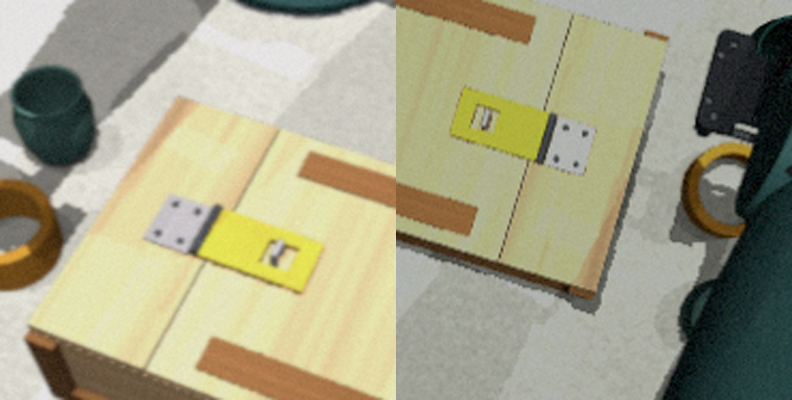

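The hasp lies flat, with the staple standing in its slot at (277,250) in the scene view and (485,118) in the top view. The lid is shut, the jar and tape are in place and nothing is touching, so I'm handing in.

```bash
python3 -c "
from bench import workorder
print(workorder.hand_in())"
```

```text
the job is handed in; nothing more can be done
None
```

The crate is closed and the job is handed in, at about 24 s on the robot clock. I pressed the lid shut first with the hasp still folded back, then swung the hasp over and pressed it flat.

**Last checks:**
- **Lid:** the last press reached about 18 N, and afterwards the images showed the lid edge and staple where they should be when shut.
- **Hasp:** the last press reached about 21 N. In both cameras it lies flat, with the staple standing through its slot.
- **Bystanders:** the tape roll and grey jar look undisturbed in the last picture. The green jar was outside that crop, so I didn't check it at the end, but the arm never went near it.
- **Robot:** the arm is raised clear, with wrist force near zero.

**What disagreed:** the reported tool height was about 34 mm lower than the real fingertip. Pressing to the height I expected therefore left the lid slightly open at first. I found this from the images and corrected it by pressing until the force rose.

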